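Seat the gear puzzle and snap its clamp shut

ROBOT

A 6-joint arm with a two-finger parallel gripper is mounted at the origin on the work surface. World frame = base frame: x ahead of the robot, y to its left, z up, the work surface at z = 0. Lengths are in mm, angles in rad, forces in N, time in s.
With the tool pointing down it reaches from about 375 to 925 mm from the base axis. Payload 5.7 kg.
Tool frame: the origin (TCP) lies on the centre line of the jaws, within the pads' length; the fingertips stand 19 mm ahead of it and the grasp point (between the pads) is the TCP; z points along the fingers, y is the line along which they close (so a half turn about z gives the same grasp; the last joint's range is limited). The gripper opens to 85 mm and grips with 20 to 120 N. Pads are 22 mm wide; open, the fingers measure 114 mm over their backs; the gripper's body (76 mm by 85 mm) begins 54 mm behind the grasp point. The pads swing forward as they close: fully open they stand 13 mm farther back than shut.
Start: joints at [-1.25, 0.359, 1.51, -0, 1.272, -0.115], TCP at [253.263, -543.896, 250.267] pointing down, gripper open.
Joint ranges: [-2.97, 2.97], [-1.01, 2.36], [0.21, 2.38], [-0.96, 4.11], [0.2, 2.71], [-2.98, 2.98]. Speed limits (rad/s): [2.39, 2.39, 3.14, 3.14, 3.14, 3.14].

INTERFACE

Orientations are given as a unit quaternion [x, y, z, w].
In Python, from cell import robot, jaws, solver, cams, finish_job gives the robot as it stands. Calls block until the motion is done:
- robot.movep(position, orientation): joint-space move of the TCP to a pose.
- robot.move_l(position, rot=None, v=150): straight line of the TCP; rot=None keeps the orientation; v is the mean speed in mm/s.
- robot.move_j(angles): joint-space move.
- jaws.move_gripper(opening, force=None): finger opening in mm; force is the grip in N (None keeps the last); returns when the fingers have stopped.
- robot.pause(seconds).
- solver.solve_ik(position, orientation): joint angles nearest the present ones, or None.
- cams.get_image(name): name is "side" or "top"; returns a dict with "frame" (480x640x3 uint8, red, green, blue), "z_map" (480x640 float32, mm along the optical axis (not along the pixel's ray), 0 where there is no reading), "camera_matrix" (3x3 intrinsics, pixels), "R" (3x3) and "t" (3): a world point X has camera coordinates R X + t. Camera axes: x right, y down, z forward; pixel columns grow to the right and rows downward; lengths in mm; the calibration is good to about 2 mm. A picture is of the moment at which its call begins.
A pose or a line that the arm cannot do raises robot.IKError and nothing moves.
- finish_job(): hands the job in; it is judged then, once.
Readings, each from a call of its own:
- robot.read_time_s(): time.
- robot.read_joint_positions(): joint angles.
- robot.read_qvel(): joint speeds.
- robot.read_joint_torque(): joint torques, N m.
- robot.read_ee_pos(): TCP position.
- robot.read_eef_rot(): TCP orientation.
- robot.read_ft_force(): force on the tool from outside, world axes, zero at the start.
- robot.read_torque(): the same for the moment, N m.
- robot.read_finger_gap(): finger opening in mm.
- robot.read_finger_force(): force on a finger pad.
Only numpy, scipy, OpenCV 4.12 (cv2) and the standard library are available. Lean on these libraries where they do the work, as an engineer would, in place of code of your own. Each camera call takes 0.05 s, during which the arm holds its last target. There are 200 camera calls.

TASK

Push the green gear puzzle along its bay on the bottom tier until it sits fully home against the step, and then push the red clamp lever over past its dead point until it snaps into lock and the rubber foot holds the puzzle down. Only push with the fingers: grip and lift nothing, and leave the ball, bead, cube and spinner undisturbed.

Things in the scene. Friction and masses are not known exactly. Their poses are not given: they have to be found in the camera images.
- stand: White three-tier stand, fixed, 300 mm wide (its x), 500 mm long (its y), stepping up toward its +y. Origin on the table under the middle of the first step; z up. Bottom tier y -230 to 0 mm, top 30 mm above the table; step face at y = 0; middle tier y 0 to 160 mm, top at 70 mm; top tier y 160 to 270 mm, top at 110 mm.
- bay_stop (a point): Foot of the step face on the bottom tier, at the middle of the bay's closed end. The bay lies from here toward the stand's -y: two beech rails along y, 10 mm high, inner faces 50 mm either side of the middle (stand x = +-50 mm), from the step to y = -200 mm.
- puzzle: Loose green gear puzzle, 0.2 to 0.35 kg: plate 90 (x) x 110 (y) x 18 mm, fixed gears on its -y half up to 33 mm, bare ledge on its +y half. Origin centre of underside, y roughly along the stand's y. Lies between the rails, 45 to 90 mm short of the step. Slides with 1 to 4 N when pushed toward stand +y on its -y edge. Home: +y edge on the step, origin at y = -55 mm in the stand's frame.
- clamp_lever (a joint): Clamp lever angle q, rad. 0 = open; it grows as the lever swings toward the stand's -y, over the bay. The red grip points q - 0.35 rad from vertical toward -y, in the stand's plane x = 0 (open it leans toward +y). Starts at 0 to 0.1. Resists with up to about 0.8 N m until the dead point at 1.05 (springs back if let go before); just past it, about 1.1, it snaps by itself to its stop at 1.45 = locked.
- lever_pivot (a point): Pivot of the lever, axis along the stand's x; at x = 0, y = 30 mm, 100 mm above the table, in a steel bracket on the middle tier (44 mm wide, y 8 to 80 mm, up to z = 111 mm).
- lever_tip (a point): Very end of the lever's red round grip, 115 mm from the pivot. The grip is 16 mm in diameter and runs from 52 to 115 mm from the pivot. It is pushed on the side away from the bay (its +y side when upright, its upper side when locked).
- clamp_foot: Black rubber foot, 16 mm in diameter, sprung, on a steel arm of the lever that swings with it. Origin at the middle of its lower face. Lever open: held up about 118 mm above the bottom tier, and the puzzle passes under it. Lever locked: it bears on the puzzle's ledge with about 3.5 N, 25 mm from the step.
- ball_center (a point): Centre of the orange nubby ball, 60 mm in diameter, lying in a shallow square seat on the top tier; loose, leave alone.
- bead_center (a point): Centre of the clear glass bead, 28 mm in diameter, in a small seat on the top tier; loose, leave alone.
- cube: Beech worry cube, 36 mm; loose on the bottom tier outside one of the rails; origin at the centre of its underside; leave alone.
- spinner: Black three-lobed fidget spinner, 70 mm across, 10 mm high, lying flat on the bottom tier outside the other rail; origin at the centre of its underside; leave alone.
Things that resemble listed ones, but are neither listed nor needed, are in the scene too. There is more than one size of the puzzle; the job needs the smallest.

How it is judged:
By the outcome, as a careful person would: the job done as asked, in the order asked, and still so for the second after the job is handed in, with the robot touching nothing.
It also fails if it takes over 53 s, if anything falls off the work surface, if the arm or the gripper's body presses on something with over 40 N, if the wrist force passes 120 N, or if a joint passes its speed limit or range.

## Working session

There is one attempt and no reset: what is moved stays moved. The work goes in short steps, each a Python script; the robot and the scene stay as the last script left them, time stands still between calls to the robot, and variables do not carry over. Pictures are saved under pics/ and viewed, at most 10 in all, crops included, and the job is handed in when it is done.

```bash
mkdir -p pics; ls; cat > h.py <<'E'
import numpy as np, cv2
from cell import robot, jaws, solver, cams, finish_job
def snap(n):
    d=cams.get_image(n); np.savez(f'{n}.npz',**{k:np.asarray(v) for k,v in d.items()}); return d
def cloud(d):
    K,R,t,z=[np.asarray(d[k],float) for k in('camera_matrix','R','t','z_map')]
    v,u=np.mgrid[:480,:640]
    c=np.stack([(u-K[0,2])/K[0,0]*z,(v-K[1,2])/K[1,1]*z,z],-1)
    P=(c-t)@R; P[z<=0]=np.nan; return P
def save(d,f): cv2.imwrite('pics/'+f,cv2.cvtColor(d['frame'],cv2.COLOR_RGB2BGR))
E
python3 - <<'E'
from h import *
for n in('top','side'):
    d=snap(n); save(d,n+'0.png'); print(n,-d['R'].T@d['t'],d['R'][2])
print(robot.read_time_s(),robot.read_eef_rot())
E
```

```text
pics
top [ 454.15355392   12.85717726 1239.75265321] [ 0.06436009  0.00334379 -0.99792114]
side [315.14422872 833.57723852 962.05111301] [ 0.17105098 -0.68858484 -0.70469319]
0.1 [ 9.76354380e-01  2.16174448e-01 -8.53452789e-05 -8.51206425e-04]
```

View pics/top0.png

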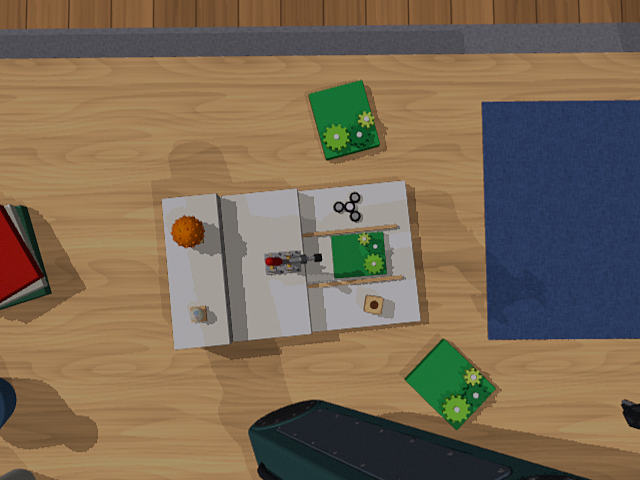

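View pics/side0.png

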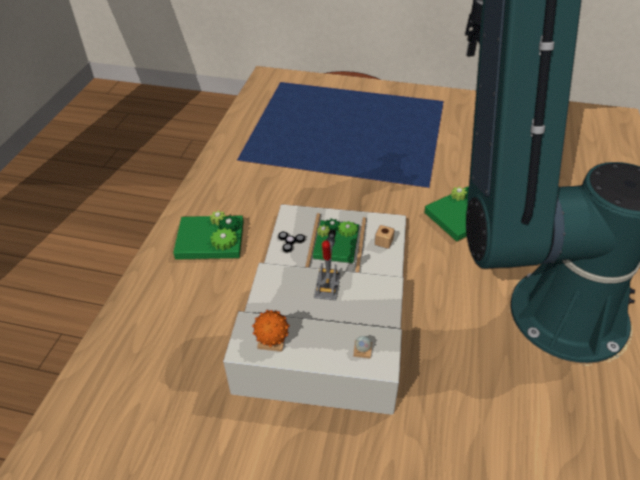

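The top picture shows three green gear puzzles: (344,120) and (450,384), both larger and on the table, and the small one in the bay at (360,255). I choose the bay one. The lever's red grip is at about (273,261), the foot at (318,258), the cube at (373,304) and the spinner at (348,207). Next I fit the stand's pose and make one close crop.

```bash
cat > m.py <<'E'
from h import *
def load(n): return dict(np.load(f'{n}.npz'))
E
python3 - <<'E'
from m import *
d=load('top');P=cloud(d)
v,u=np.mgrid[:480,:640]; roi=(u>150)&(u<435)&(v>170)&(v<360)
f=d['frame'].astype(int); 
white=(f.min(-1)>140)&(f.max(-1)-f.min(-1)<25)
tab=P[(u>100)&(u<140)&(v>100)&(v<140)]; print('table z',np.nanmean(tab[:,2]))
def rect(z0,z1,m=True):
    q=P[roi&(P[...,2]>z0)&(P[...,2]<z1)&m]
    r=cv2.minAreaRect(q[:,:2].astype(np.float32)); print(z0,z1,len(q),np.median(q[:,2]),r); return r
for z in(30,70,110): rect(z-8,z+8,white)
r=rect(20,125,white)
b=cv2.boxPoints(r); c=b.mean(0)
e=b-np.roll(b,1,0); L=np.linalg.norm(e,axis=1); yv=e[L.argmax()]/L.max(); yv*=np.sign(yv[1])
xv=np.array([yv[1],-yv[0]])
O=c-yv*20; print('O',O,'yaw',np.arctan2(-yv[0],yv[1]),'xv',xv)
np.savez('pose.npz',O=O,xv=xv,yv=yv)
S=np.stack([(P[...,:2]-O)@xv,(P[...,:2]-O)@yv,P[...,2]],-1)
g=roi&(f[...,1]>f[...,0]+40)&(f[...,1]>f[...,2]+30)&(S[...,2]>40)&(abs(S[...,0])<60)&(S[...,1]<0)
q=S[g&(S[...,2]<56)]; print('puz',np.nanpercentile(q,[1,50,99],axis=0).round(1),cv2.minAreaRect(q[:,:2].astype(np.float32)))
red=roi&(f[...,0]>120)&(f[...,1]<60)&(f[...,2]<60)&(S[...,2]>100)
print('red',np.nanpercentile(S[red],[2,50,98],axis=0).round(1))
for n,w in(('ball',(f[...,0]>150)&(f[...,1]<130)&(f[...,2]<60)&(S[...,2]>120)&(u<215)),):print(n,np.nanmedian(S[roi&w],axis=0),np.nanmax(S[roi&w],axis=0))
box=roi&(S[...,1]<-10)&(abs(S[...,0])>62)&(S[...,2]>36); 
for s in(1,-1):
    q=S[box&(s*S[...,0]>0)]; print(s,np.nanpercentile(q,[3,50,97],axis=0).round(1))
# step height edges
q=S[roi&white]; h,_=np.histogram(q[(q[:,2]>62)&(q[:,2]<78),1],bins=np.arange(-20,20,4)); print(h)
D=load('side');PS=cloud(D);fs=D['frame'].astype(int)
S2=np.stack([(PS[...,:2]-O)@xv,(PS[...,:2]-O)@yv,PS[...,2]],-1)
rd=(fs[...,0]>110)&(fs[...,1]<60)&(fs[...,2]<60)&(S2[...,2]>100)&(abs(S2[...,0])<40)&(abs(S2[...,1]-30)<100)
print('red side',rd.sum(),np.nanpercentile(S2[rd],[2,50,98],axis=0).round(1))
qq=S2[rd]; top=qq[qq[:,2]>np.nanpercentile(qq[:,2],90)]; print(top.mean(0))
cv2.imwrite('pics/crop1.png',cv2.resize(cv2.cvtColor(d['frame'][180:330,230:430],cv2.COLOR_RGB2BGR),None,fx=4,fy=4,interpolation=2))
E
```

```text
table z -0.39484253787151147
22 38 8124 29.95615225373067 ((504.1194152832031, -65.12206268310547), (299.2749328613281, 227.99102783203125), 5.3252692222595215)
62 78 8036 69.68834354414335 ((500.71759033203125, 45.85276794433594), (310.63214111328125, 292.6716613769531), 10.538228988647461)
102 118 6329 109.39632388846117 ((472.90289306640625, 264.4967041015625), (298.9265441894531, 109.79573822021484), 5.335046291351318)
20 125 22536 69.02080537379867 ((491.4129638671875, 70.22482299804688), (299.3872375488281, 500.0762939453125), 5.375260353088379)
O [493.28653   50.312775] yaw 0.09381595 xv [0.99560255 0.0936784 ]
puz [[ -43.4 -167.6   42.6]
 [  -1.  -100.8   48. ]
 [  43.2  -61.2   54.9]] ((0.41042327880859375, -114.33158874511719), (108.19332122802734, 89.19853973388672), 88.81341552734375)
red [[ -4.3  56.1 149.8]
 [ 51.9 200.4 167.9]
 [100.6 232.9 211.7]]
ball [ 74.55226572 218.92801815 170.29117909] [101.54629984 243.9580698  179.05157259]
1 [[  74.6 -145.8   36.2]
 [ 105.2 -110.6   39. ]
 [ 130.2  -74.2   43.2]]
-1 [[-122.5 -150.7   39. ]
 [-103.8 -132.2   65.2]
 [ -85.3 -113.3   69.4]]
[  0   0   0   0   0 210 233 232 236]
red side 47 [[ -9.3  56.3 200.8]
 [ -2.9  63.4 206.3]
 [  3.1  68.1 210.6]]
[ -3.71101577  61.67657972 210.16312578]
```

View pics/crop1.png

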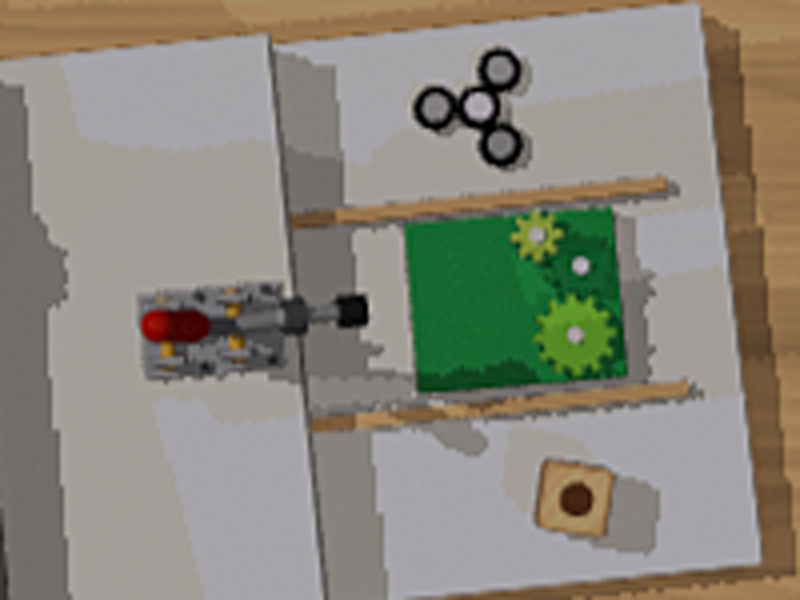

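The crop confirms it: the small puzzle lies between the rails, 89 x 108 mm by measurement, +y edge about 60 mm short of the step. The stand fit is consistent too (299 x 500, tiers at 30/70/110). I'll hover behind the puzzle's -y edge and check the fingertip height.

```bash
cat >> m.py <<'E'
from scipy.spatial.transform import Rotation as Rn
p=np.load('pose.npz'); O,xv,yv=p['O'].astype(float),p['xv'].astype(float),p['yv'].astype(float)
yt=np.r_[xv,0]; zt=np.array([0,0,-1.]); Q=Rn.from_matrix(np.stack([np.cross(yt,zt),yt,zt],1)).as_quat()
def W(x,y,z): return [float(a) for a in np.r_[O+x*xv+y*yv,z]]
def toS(P): return np.stack([(P[...,:2]-O)@xv,(P[...,:2]-O)@yv,P[...,2]],-1)
def st(): 
    f=np.array(robot.read_ft_force()); print('t',round(robot.read_time_s(),2),'S',toS(np.array(robot.read_ee_pos())).round(1),'F',np.r_[f[:2]@xv,f[:2]@yv,f[2]].round(1))
E
python3 - <<'E'
from m import *
jaws.move_gripper(40)
robot.movep(W(0,-205,200),Q); st()
robot.move_l(W(0,-205,85),v=120); st()
d=snap('side');save(d,'s1.png');S=toS(cloud(d))
m=(abs(S[...,0])<60)&(abs(S[...,1]+205)<35)&(S[...,2]>36)&(S[...,2]<140)
q=S[m];h=np.histogram(q[:,2],bins=np.arange(36,141,4));print(h[0]);
k=q[q[:,2]>75]; print(np.percentile(k,[2,50,98],axis=0).round(1))
c=np.argwhere(m); print(c.min(0),c.max(0))
a=d['frame'][130:290,240:440]; cv2.imwrite('pics/s1c.png',cv2.resize(a[...,::-1],None,fx=3,fy=3))
E
```

```text
t 2.33 S [   0.  -206.   200.2] F [-0.3 -0.5  0.4]
t 3.43 S [   0.5 -205.4   85.6] F [-0.8 -0.  -0.4]
[44 16  0  0  0  0  0  4  5 15  9 21 15 20 16 21 15 14 18 36 53 76 43 34
 45 52]
[[ -53.9 -214.6   77.3]
 [   6.  -195.4  120.3]
 [  52.9 -188.   139.4]]
[176 314] [226 366]
```

View pics/s1c.png

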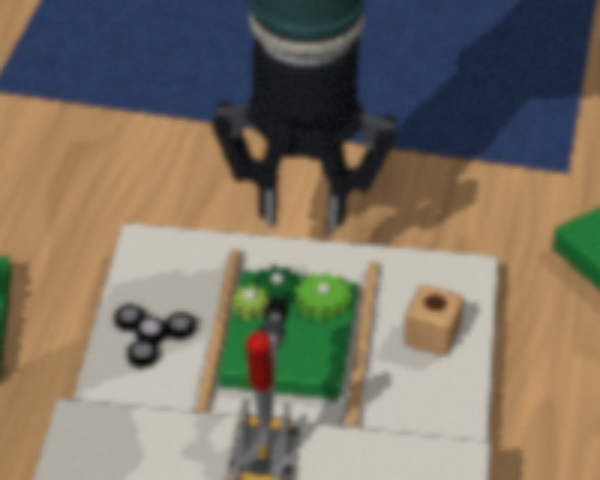

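The picture shows the gripper hovering squarely over the bay's open end, fingers near (265,210) and (335,215), clear of the rails, cube and spinner. Depth puts the tips about 19–20 mm below the TCP, as stated. Descend and push.

```bash
python3 - <<'E'
from m import *
robot.move_l(W(0,-205,57),v=80); st()
robot.move_l(W(0,-160,57),v=80); st()
robot.move_l(W(0,-130,57),v=60); st()
y=-130
while y>-200:
    y+=2; robot.move_l(W(0,y,57),v=25); st()
    f=np.array(robot.read_ft_force()); 
    if f[:2]@yv<-11 or y>=-112: break
d=snap('side');S=toS(cloud(d));f=d['frame'].astype(int)
def puz(S,f):
    g=(f[...,1]>f[...,0]+40)&(f[...,1]>f[...,2]+30)&(S[...,2]>42)&(S[...,2]<53)&(abs(S[...,0])<60)&(S[...,1]<20)&(S[...,1]>-200)
    q=S[g];print('puz',np.percentile(q,[1,50,99],axis=0).round(1),cv2.minAreaRect(q[:,:2].astype(np.float32)))
puz(S,f); d=snap('top');puz(toS(cloud(d)),d['frame'].astype(int))
cv2.imwrite('pics/t2c.png',cv2.resize(d['frame'][180:330,230:430,::-1],None,fx=4,fy=4))
E
```

```text
t 3.98 S [-2.000e-01 -2.049e+02  5.680e+01] F [ 0.1 -0.2  0.2]
t 4.69 S [  -0.  -159.6   57. ] F [ 0.7 -0.8 -0.1]
t 5.34 S [-1.000e-01 -1.296e+02  5.700e+01] F [-0.6  0.  -0.9]
t 5.59 S [-1.00e-01 -1.28e+02  5.70e+01] F [-0.4 -0.6  0.5]
t 5.84 S [   0. -126.   57.] F [-0.4 -1.  -0.6]
t 6.09 S [   0.  -123.9   57. ] F [ 0.6 -0.4 -0.6]
t 6.34 S [  -0.  -121.8   57. ] F [0.5 0.6 0.6]
t 6.59 S [ 1.000e-01 -1.205e+02  5.700e+01] F [-0.6 -5.6 -0.7]
t 6.84 S [   0.2 -120.3   57.2] F [ -3.2 -14.   -0.4]
puz [[ -48.2 -104.1   43. ]
 [ -16.1  -47.    47. ]
 [  38.1  -22.4   51.7]] ((-4.530536651611328, -63.07804870605469), (87.9548110961914, 88.46369934082031), 0.7122944593429565)
puz [[ -45.8 -107.6   42.9]
 [  -7.4  -31.4   47.8]
 [  41.2   -2.7   52.6]] ((-1.8693466186523438, -56.09958267211914), (88.93434143066406, 108.04834747314453), 0.050637926906347275)
```

View pics/t2c.png

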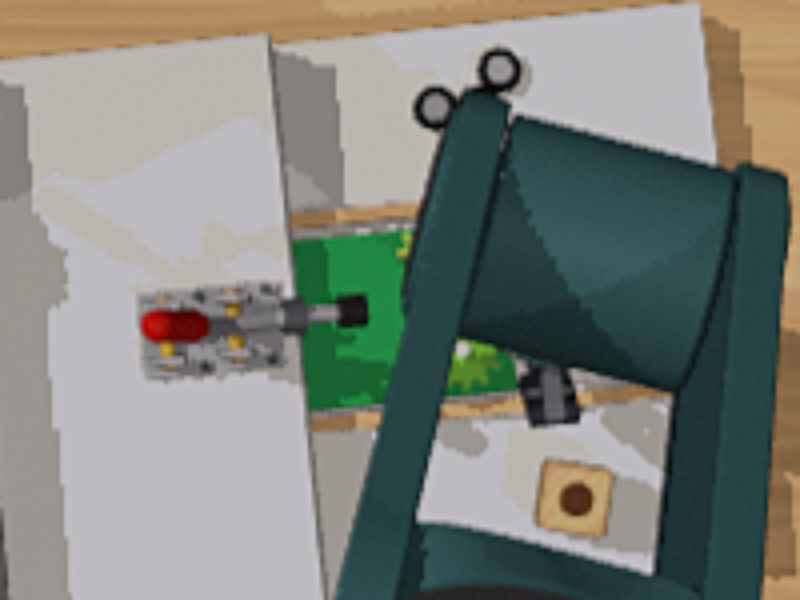

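The puzzle is home: its green edge meets the step line (x≈300 in the crop) and it is square to within 0.05°. The push ended on a hard stop, 14 N with the TCP at -120.3 against -121 expected. Now back off, close the fingers and go behind the lever grip.

```bash
python3 - <<'E'
from m import *
robot.move_l(W(0,-128,57),v=50)
robot.move_l(W(0,-135,290),v=250); st()
jaws.move_gripper(0)
robot.movep(W(0,112,300),Q); st()
robot.move_l(W(0,112,197),v=120); st()
d=snap('side');save(d,'s3.png');S=toS(cloud(d));f=d['frame'].astype(int)
m=(abs(S[...,0])<60)&(abs(S[...,1]-112)<35)&(S[...,2]>130)&(S[...,2]<240)&(f.max(-1)<110)
q=S[m];print(np.histogram(q[:,2],bins=np.arange(130,241,5))[0]); k=q[q[:,2]<215];print(np.percentile(k,[2,50,98],axis=0).round(1))
cv2.imwrite('pics/s3c.png',cv2.resize(d['frame'][180:380,220:440,::-1],None,fx=3,fy=3))
E
```

```text
t 8.38 S [  -0.9 -134.5  288.7] F [-0.4 -0.3 -0.2]
t 9.82 S [2.000e-01 1.113e+02 3.000e+02] F [ 0.5 -0.3  0.1]
t 10.82 S [  0.6 111.8 197.6] F [ 0.3 -0.1  0. ]
[  0   0   0   0   0   0   0   0   0   2   7  22  35  31  25  33  30  29
  50  79 171  83]
[[-13.6 105.5 181.6]
 [ -1.7 120.1 199.6]
 [ 12.9 124.6 214.8]]
```

View pics/s3c.png

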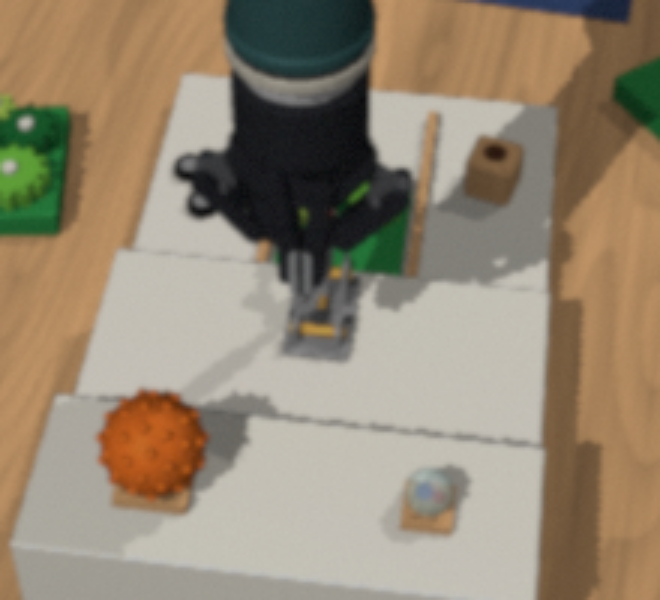

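The picture shows the closed fingers at (305,270) directly behind the lever, tips at z≈178, clear of the ball (155,440) and bead (430,490). Now I push the lever along its arc, watching the force.

```bash
python3 - <<'E'
from m import *
pts=[(90,197),(65,197),(50,197)]
for a in np.arange(0,1.0,.12):
    r=80; pts.append((30-r*np.sin(a)+8*np.cos(a)+11, 100+r*np.cos(a)+8*np.sin(a)+19-2))
for y,z in pts:
    robot.move_l(W(0,y,z),v=50); st()
    if np.linalg.norm(robot.read_ft_force())>45: print('STOP');break
d=snap('side');save(d,'s4.png');S=toS(cloud(d));f=d['frame'].astype(int)
rd=(f[...,0]>110)&(f[...,1]<60)&(f[...,2]<60)&(S[...,2]>100)&(abs(S[...,0])<40)&(abs(S[...,1])<120)
print(rd.sum(),np.percentile(S[rd],[2,50,98],axis=0).round(1))
cv2.imwrite('pics/s4c.png',cv2.resize(d['frame'][180:380,220:440,::-1],None,fx=3,fy=3))
E
```

```text
t 11.47 S [  0.   89.7 197. ] F [0.3 0.3 0.3]
t 12.12 S [  0.   64.7 197. ] F [-0.1  0.8  0.2]
t 12.57 S [ -0.   49.8 197. ] F [-0.1  2.6  2. ]
t 12.82 S [  0.   49.3 197. ] F [-0.4  4.3  2.7]
t 13.16 S [  0.   39.5 197.4] F [-0.9  4.8  2.4]
t 13.5 S [1.000e-01 2.980e+01 1.968e+02] F [-0.4  5.4  4.2]
t 13.84 S [  0.   20.2 194.7] F [-0.6  3.9  4.5]
t 14.18 S [  0.   10.9 191.6] F [0.5 3.4 2. ]
t 14.53 S [-1.000e-01  1.900e+00  1.873e+02] F [ 0.1 -0.2  0.1]
t 14.87 S [ -0.4  -6.2 182. ] F [-0.2 -0.5 -0.1]
t 15.21 S [ -0.3 -13.5 176. ] F [0.  0.  0.2]
t 15.55 S [ -0.3 -20.1 169.1] F [0.4 0.1 1.1]
36 [[ -9.3 -26.8 127.8]
 [ -3.1 -20.4 133.3]
 [  3.4 -14.  135.9]]
```

View pics/s4c.png

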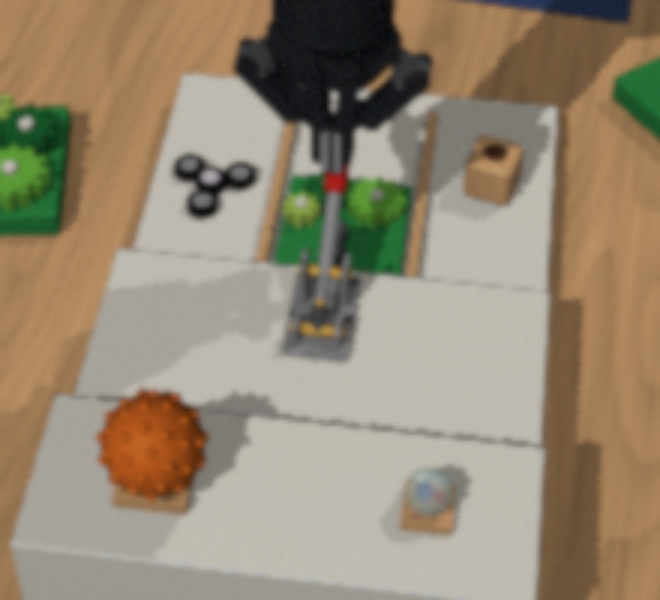

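The force fell to zero just past the dead point and the lever now lies low over the bay (grip at (335,180)), so it looks snapped. I'll retreat upward and check the lock angle, the puzzle and the other objects.

```bash
python3 - <<'E'
from m import *
robot.move_l(W(0,0,200),v=80); robot.move_l(W(0,0,330),v=200)
robot.movep([253,-543,300],Q); st()
for n in('side','top'):
    d=snap(n);S=toS(cloud(d));f=d['frame'].astype(int)
    rd=(f[...,0]>110)&(f[...,1]<60)&(f[...,2]<60)&(S[...,2]>100)&(abs(S[...,0])<25)&(abs(S[...,1])<120)
    q=S[rd]; e=q[q[:,1]<np.percentile(q[:,1],15)].mean(0)
    c=np.polyfit(q[:,1],q[:,2],1); print(n,'red',rd.sum(),np.percentile(q,[2,50,98],axis=0).round(1).tolist(),'q=',.35+np.pi/2-np.arctan(-c[0]),c)
    g=(f[...,1]>f[...,0]+40)&(f[...,1]>f[...,2]+30)&(S[...,2]>42)&(S[...,2]<53)&(abs(S[...,0])<60)&(S[...,1]<20)&(S[...,1]>-200)
    print('puz',cv2.minAreaRect(S[g][:,:2].astype(np.float32)))
    for s in(1,-1):
        b=S[(S[...,1]<-10)&(S[...,1]>-225)&(s*S[...,0]>62)&(abs(S[...,0])<145)&(S[...,2]>36)]; print(s,np.percentile(b,[3,50,97],axis=0).round(1).tolist())
cv2.imwrite('pics/t5c.png',cv2.resize(d['frame'][180:350,160:430,::-1],None,fx=2.9,fy=2.9))
E
```

```text
t 19.29 S [-293.9 -567.7  300.1] F [-0.  -0.   0.3]
side red 150 [[-9.2, -64.3, 129.4], [-3.9, -38.2, 141.2], [3.1, -16.2, 155.5]] q= 1.4537774893496684 [ -0.50422117 122.28268493]
puz ((-5.217376708984375, -62.86485290527344), (87.51921081542969, 90.0701904296875), 87.83676147460938)
1 [[74.0, -125.1, 36.1], [102.8, -106.0, 37.9], [125.4, -72.1, 42.0]]
-1 [[-125.7, -146.3, 37.9], [-107.1, -120.2, 62.0], [-88.5, -111.0, 67.7]]
top red 180 [[-6.5, -68.5, 131.8], [-0.4, -44.3, 144.4], [5.9, -19.0, 157.8]] q= 1.469931577685844 [ -0.48412204 123.6704229 ]
puz ((-2.362041473388672, -56.05691909790039), (107.78800964355469, 88.17044830322266), 89.86463928222656)
1 [[75.5, -147.8, 36.2], [104.9, -110.2, 38.8], [132.9, -73.6, 43.5]]
-1 [[-123.4, -152.0, 36.7], [-104.3, -132.2, 65.0], [-85.6, -113.1, 69.8]]
```

View pics/t5c.png

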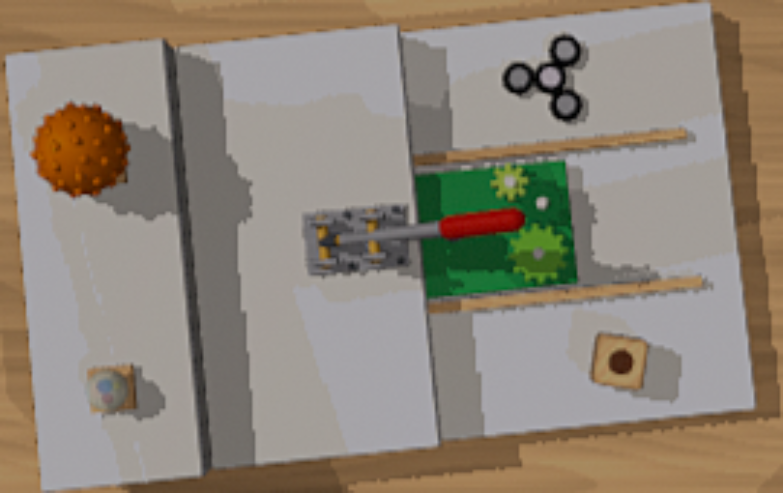

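The picture shows the lever locked over the puzzle (grip at (482,222), q≈1.45–1.47) and the puzzle's edge on the step at x≈420. The cube (620,360), spinner (550,77), ball (82,150) and bead (108,388) are undisturbed, and the arm is clear.

```bash
python3 -c "
from cell import finish_job; print(finish_job())"
```

```text
the job is handed in; nothing more can be done
None
```

The job is handed in at about 19 s: the small puzzle is home against the step, the clamp lever is locked at q ≈ 1.45, and the ball, bead, cube and spinner look undisturbed in the final picture.

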